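# Change the filters of the studio's bench dust extractor

## Robot

A 6-joint arm with a two-finger parallel gripper is mounted at the origin on the work surface. World frame = base frame: x ahead of the robot, y to its left, z up, the work surface at z = 0. Lengths are in m, angles in rad, forces in N, time in s.
With the tool pointing down it reaches from about 0.35 to 0.85 m from the base axis. Payload 8.1 kg.
Tool frame: the origin (TCP) lies on the centre line of the jaws, within the pads' length; the fingertips stand 17 mm ahead of it and the grasp point (between the pads) lies 2 mm behind it; z points along the fingers, y is the line along which they close (so a half turn about z gives the same grasp; the last joint's range is limited). The gripper opens to 93 mm and grips with 3 to 60 N. Pads are 15 mm wide; open, the fingers measure 128 mm over their backs; the gripper's body (75 mm by 188 mm) begins 65 mm behind the grasp point.
Start: joints at [1.085, 0.13, 1.488, -0, 1.523, -0.085], TCP at [0.234, 0.552, 0.236] pointing down, gripper open.
Joint ranges: [-2.96, 2.96], [-0.89, 2.26], [0.02, 2.5], [-1.34, 4.48], [0, 2.73], [-2.66, 2.66]. Speed limits (rad/s): [2.39, 2.39, 2.79, 3.14, 3.14, 3.14].

## Interface

Orientations are given as [roll, pitch, yaw] about the fixed x, y, z axes, in that order (R = Rz(yaw) Ry(pitch) Rx(roll)).
In Python, from cell import bot, cams gives the robot as it stands.
- The arm moves only by the tool step_arm, never from a script. Its argument "deltas" is one flat list of numbers, 6 for each row, row after row: the shift along the tool's x, y, z scaled (see below), then the turn, a rotation vector about the tool's x, y, z scaled (see below). In form: [x, y, z, ax, ay, az, x, y, z, ax, ay, az, ...]. A call has 1 to 12 rows; each row is the pose to reach, as a shift and turn from the pose commanded when the call began, along the tool's axes at that moment, turning the shorter way round; what a row does not reach only later rows make up. The controller multiplies each number of a shift by 0.12 m and each number of a turn by 180 degrees. A row lasts 1/8 s, in which the tool goes at most 62.5 mm and 10.7 degrees, less where a joint would pass 70% of its speed; a pose out of reach is approached as far as the arm can. A call with a number of a shift or a turn outside -1 to 1 is refused whole. A call with a gripper value outside its range is refused whole. "claw" is the closure, from 0 (fully open) to 1 (shut), set as the call begins (left out, the last holds). The fingers move at their own pace and stop on an object; "grip_force" is the grip in N (left out, the last holds). Time passes only in rows, so rows that repeat a pose let the fingers close. It gives the time, the measured TCP pose, the force, the opening and the grip force at its end, in the units of the state.
- bot.read_state(): the state, without advancing time (a new reading comes with each control period).
- cams.grab_frame(name): name is "side" or "top"; returns the picture (400x640x3 uint8, blue, green, red); there is no depth.
- cams.camera_info(name): a dict with "fx", "fy", "cx", "cy" (pixels), "xyz" and "attitude" of the camera in the world. Camera axes: x right, y down, z forward; pixel columns grow to the right and rows downward; lengths in m; the calibration is good to about 2 mm. A picture is of the moment at which its call begins. camera_info takes no time and is no camera call.
- bot.sign_off(): hands the job in; it is judged then, once.
The state is a dict: "time": time; "joints": joint angles; "dq": joint speeds; "joint_efforts": joint torques, N m; "ee_pos": TCP position; "orientation": TCP orientation; "wrist_force": force on the tool from outside, world axes, zero at the start; "wrist_torque": the same for the moment, N m; "width": finger opening in m; "gripper_force": force on a finger pad.
Only numpy, scipy, OpenCV 4.12 (cv2) and the standard library are available. Lean on these libraries where they do the work, as an engineer would, in place of code of your own. Each camera call takes 0.05 s, during which the arm holds its last target. There are 200 camera calls.

## Task

Service the bench dust extractor: first press the red shaker lever down to its stop and let it spring back, to knock the dust off the filter. Then turn the black bayonet cartridge anticlockwise to its open stop, lift it out and stand it upright in the grey tray, and close the open port with the yellow cap, seated flat. Stack every fresh green filter panel on the bench (three to five of them) flat and squarely, one on another, on the extractor's panel seat between its corner locators, without disturbing the jars, bottle, brush and frame corner.

Things in the scene. Friction and masses are not known exactly. Their poses are not given: they have to be found in the camera images.
- extractor: bench dust extractor, a fixed grey-blue box 190 (x) x 380 (y) x 72 mm high; origin at centre of its underside, front faces its -x. In its own frame: bayonet port at y +95 mm, panel seat at y -105 mm, shaker lever outside its left end (+y)
- port (a point): centre of the round port, on top of its steel rim (73 mm above the bench), axes as the extractor's. Hole 92 mm across; slots at the extractor's +x and -x pass the cartridge's lugs. Green dot at -x: open, where the white mark on the cartridge's flange (at its own -x) must point; red dot: locked. The locked cartridge's underside is 63 mm below this point
- seat (a point): centre of the panel seat, at the height where the lowest panel's underside lies (73 mm above the bench), axes as the extractor's: panels lie with their long side along x. Four corner locators 5 mm high leave 5 mm play round a panel; the middles of the long sides are clear. The whole pile belongs within 8 mm and about 5 degrees of the seat
- shaker (a joint): shaker lever, rad: 0 raised (rest, held up by a spring), 0.7 fully down at its stop; it springs back up when released. Needs about 3 N at the grip at first, 6 N at the stop. Hinge axis along the extractor's y
- shaker_grip (a point): centre of the lever's red cross grip (20 mm thick, 50 mm long along the extractor's y). It lies 120 mm from the hinge, towards the extractor's -x, 35 degrees above level at rest and 5 degrees below level at the stop; 33 mm outside the end of the housing
- shaker_hinge (a point): hinge axis of the shaker lever, 50 mm above the extractor's underside
- cartridge: spent filter cartridge, 99 mm tall, 0.3 kg: cylinder 87 mm diameter, 63 high; black flange 120 mm, 8 thick; bar grip 80 (along its x) x 22 x 28 high on top. Origin: centre of underside. Lugs at its +x and -x lock it. Yaw relative to the extractor: -75 to -60 degrees locked; from -5 to its stop at +5 it lifts straight out (anticlockwise from above). Turns freely, 2.5 mm side play
- cap: yellow port cap, 41 mm tall, 0.18 kg: spigot 80 mm diameter, 5 deep, below a disc 124 mm diameter, 8 thick, with a bar grip 70 (along its x) x 22 x 28 high on top. Origin: centre of the spigot's underside. Home: spigot in the port with 6 mm play all round, disc flat on the rim, any yaw, origin 5 mm below port
- tray: fixed grey open tray, 170 x 170 mm outside, 28 mm high, walls and floor 5 mm thick; origin at centre of its underside
- panel1: fresh filter panel, green frame with white pleats, 140 (along its x) x 62 x 18 mm thick, 0.14 kg; origin at centre of its underside; None if absent
- panel2: fresh filter panel, green frame with white pleats, 140 (along its x) x 62 x 18 mm thick, 0.14 kg; origin at centre of its underside; None if absent
- panel3: fresh filter panel, green frame with white pleats, 140 (along its x) x 62 x 18 mm thick, 0.14 kg; origin at centre of its underside; None if absent
- panel4: fresh filter panel, green frame with white pleats, 140 (along its x) x 62 x 18 mm thick, 0.14 kg; origin at centre of its underside; None if absent
- panel5: fresh filter panel, green frame with white pleats, 140 (along its x) x 62 x 18 mm thick, 0.14 kg; origin at centre of its underside; None if absent
- jar_ochre: glass jar of ochre pigment with black screw cap, 46 mm diameter, 74 mm tall; origin at centre of underside. Leave alone
- jar_cream: glass jar of cream pigment with black screw cap, 46 mm diameter, 74 mm tall; origin at centre of underside. Leave alone
- varnish: amber varnish bottle, 56 mm diameter, 130 mm tall; origin at centre of underside. Leave alone
- brush: flat brush lying on the bench, along its x axis, about 180 mm long. Leave alone
- frame_corner: L-shaped gilt corner sample of a picture frame, about 150 x 130 mm, 28 mm high; origin at its underside. Leave alone
Things that resemble listed ones, but are neither listed nor needed, are in the scene too. What is shaped like the panel1 but blue is not meant.

How it is judged:
By the outcome, as a careful person would: the job done as asked, in the order asked, and still so for the second after the job is handed in, with the robot touching nothing.
Of panel1, panel2, panel3, panel4, panel5 only 3 to 5 are there at a start; the rules pass over those that are not, and their reading is None.
At some moment in a run one of panel1, panel2, panel3, panel4, panel5 may be knocked a few centimetres aside while the robot is not near it.
Once in a run the grip may slacken for a moment while it holds something.
It also fails if it takes over 210 s, if anything falls off the work surface, if the arm or the gripper's body presses on something with over 40 N, if the wrist force passes 120 N, or if a joint passes its speed limit or range.

## Working session

There is one attempt and no reset: what is moved stays moved. The work goes in short steps, Python scripts to look and compute and a tool call to move; the robot and the scene stay as the last step left them, time stands still between calls to the robot, and variables do not carry over. Pictures are saved under pics/ and viewed, at most 14 in all, crops included, and the job is handed in when it is done.

Besides the shell and the picture viewer there is one more tool, called after "Emit:" by a JSON object that holds its "op" and its "data". step_arm: Moves the arm, as the interface text tells. Shifts and turns lie within -1 to 1; 1 stands for 0.12 m of shift or 180 degrees of turn. Its arguments: {"type":"object","properties":{"deltas":{"type":"array"},"claw":{"type":"number"},"grip_force":{"type":"number"}},"required":["deltas"]}

```bash
ls; mkdir -p pics
python3 - <<'E'
from cell import bot,cams
import cv2
for n in("top","side"):
    cv2.imwrite(f"pics/{n}0.png",cams.grab_frame(n)); print(n,cams.camera_info(n))
print(bot.read_state())
E
```

```text
pics
top {'fx': 404.5731368858412, 'fy': 404.5731368858412, 'cx': 316.700093096726, 'cy': 195.9280761504999, 'xyz': array([ 0.31433181, -0.04768543,  1.2136802 ]), 'attitude': array([-2.98912797,  0.00938842, -1.56050947])}
side {'fx': 428.07402169574465, 'fy': 428.07402169574465, 'cx': 313.995051567601, 'cy': 205.79100164030746, 'xyz': array([ 0.30868653, -0.92821773,  1.08621215]), 'attitude': array([-2.40142668,  0.0103767 , -0.21572752])}
{'time': 0.1, 'joints': array([ 1.08457661e+00,  1.31092868e-01,  1.48915686e+00, -4.90464842e-06,
        1.52305046e+00, -8.54000291e-02]), 'dq': array([ 0.00175809, -0.00146517, -0.00279747,  0.00101395,  0.00083338,
        0.00080776]), 'joint_efforts': array([ 1.28582520e-03, -5.61339641e+01, -4.93096805e+01,  7.71387597e-02,
        2.91781680e-02, -3.58003444e-05]), 'ee_pos': array([0.23385094, 0.55201009, 0.23469546]), 'orientation': array([-3.13989092e+00, -1.40765638e-04,  2.74077308e+00]), 'wrist_force': array([ 0.61098341, -0.90927273, -0.03537592]), 'wrist_torque': array([ 0.00393221,  0.00688489, -0.01429378]), 'gripper_force': 0.0, 'width': 0.0932072667862522}
```

View pics/top0.png

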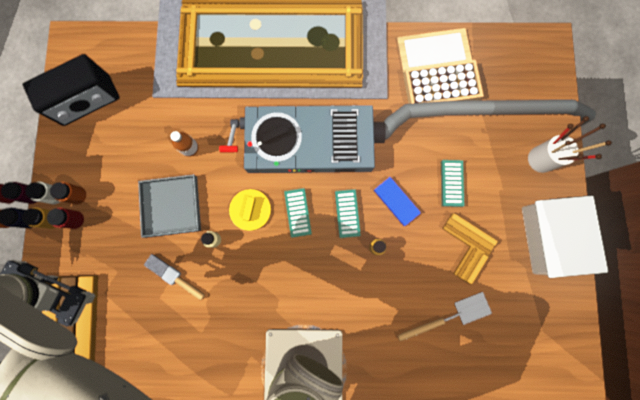

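View pics/side0.png

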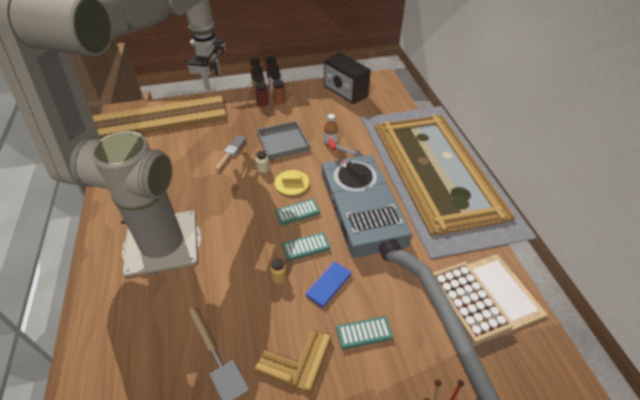

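The top view shows the extractor at about (245–373, 105–170), the lever's red grip at (229,149), the tray at (170,206) and the cap at (250,209). Three green panels are at (298,212), (347,213) and (453,183); the blue decoy is at (397,200). The side view confirms three panels. I'll enlarge it next.

```bash
cat > h.py <<'E'
import numpy as np,cv2
from cell import bot,cams
from scipy.spatial.transform import Rotation as R
def ray(n,uv):
    c=cams.camera_info(n); uv=np.atleast_2d(uv).astype(float)
    d=np.c_[(uv[:,0]-c["cx"])/c["fx"],(uv[:,1]-c["cy"])/c["fy"],np.ones(len(uv))]
    return c["xyz"],R.from_euler("xyz",c["attitude"]).apply(d)
def at(n,uv,z):
    o,d=ray(n,uv); return o+d*((z-o[2])/d[:,2])[:,None]
def proj(n,P):
    c=cams.camera_info(n); p=R.from_euler("xyz",c["attitude"]).inv().apply(np.atleast_2d(P)-c["xyz"])
    return np.c_[c["fx"]*p[:,0]/p[:,2]+c["cx"],c["fy"]*p[:,1]/p[:,2]+c["cy"]]
def crop(im,name,x0,y0,x1,y1,k):
    cv2.imwrite(f"pics/{name}.png",cv2.resize(im[y0:y1,x0:x1],None,fx=k,fy=k,interpolation=cv2.INTER_CUBIC))
def green(n="top",im=None,z=.018):
    im=cams.grab_frame(n) if im is None else im
    h=cv2.cvtColor(im,cv2.COLOR_BGR2HSV)
    m=cv2.inRange(h,(65,70,40),(95,255,255)); m=cv2.morphologyEx(m,cv2.MORPH_CLOSE,np.ones((7,7)))
    for c in cv2.findContours(m,0,2)[0]:
        if cv2.contourArea(c)<150: continue
        P=at(n,c.reshape(-1,2),z)[:,:2]*1000
        r=cv2.minAreaRect(P.astype(np.float32)); b=cv2.boxPoints(r)
        e=max([b[1]-b[0],b[2]-b[1]],key=np.linalg.norm)
        print("green px",c.reshape(-1,2).mean(0).round(),"xy",np.round(r[0],1),"size",np.round(r[1],1),"long deg",round(np.degrees(np.arctan2(e[1],e[0]))%180,1))
def rel(p,yaw,roll=np.pi,pitch=0):
    "step numbers from the measured pose to a tool-down pose at p,yaw"
    s=bot.read_state(); A=R.from_euler("xyz",s["orientation"]); B=R.from_euler("xyz",[roll,pitch,yaw])
    print("pos",s["ee_pos"].round(4),"ori",s["orientation"].round(4),"shift",(A.inv().apply(np.array(p)-s["ee_pos"])/.12).round(4),"turn",((A.inv()*B).as_rotvec()/np.pi).round(4))
E
python3 - <<'E'
from h import *
im=cv2.imread("pics/top0.png")
green(im=im); 
print("side"); green("side",cv2.imread("pics/side0.png"))
crop(im,"c1",130,95,390,245,3)
crop(cv2.imread("pics/side0.png"),"c2",240,100,420,260,4)
E
```

```text
green px [346. 211.] xy [ 447.7 -125.8] size [136.9  60.7] long deg 5.8
green px [297. 213.] xy [448.6  22.3] size [136.7  60.2] long deg 9.4
green px [450. 178.] xy [ 541.8 -440.9] size [ 62.6 137.8] long deg 177.9
side
```

View pics/c1.png

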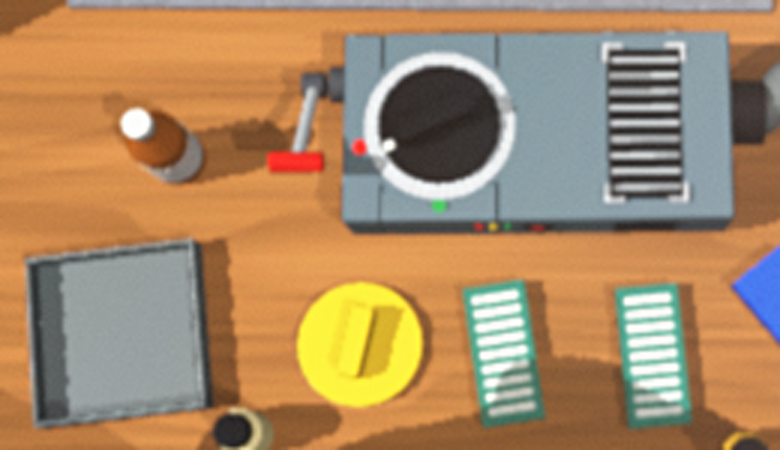

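View pics/c2.png

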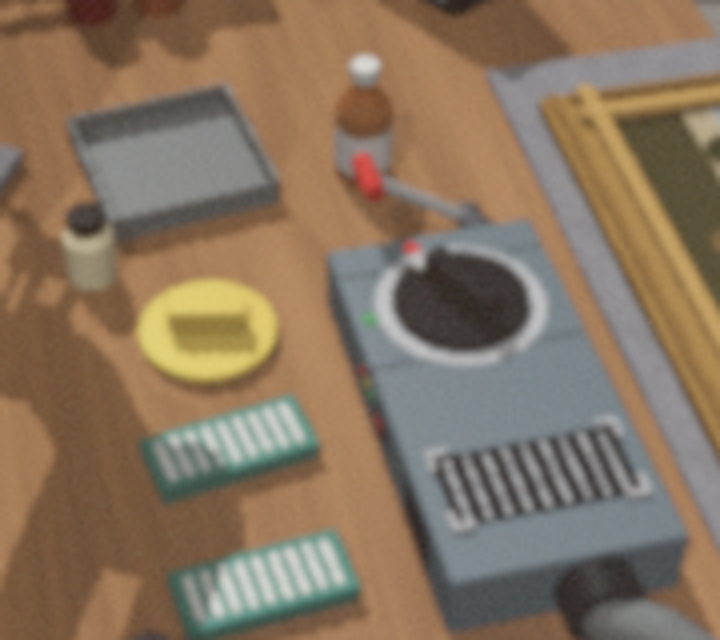

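Run:
```python
from h import *
def c1(p,z): return (at("top",np.array(p)/3+[130,95],z)*1000).round(1)
def c2(p,z): return (at("side",np.array(p)/4+[240,100],z)*1000).round(1)
print("ext",c1([(345,35),(728,33),(732,222),(343,221)],.072),"side",c2([(330,254),(530,220),(684,535),(448,578)],.072))
print("port rim edges L R T B", c1([(364,126),(516,126),(440,52),(440,200)],.073), "side LRTB",c2([(373,300),(548,300),(462,242),(462,364)],.073))
print("loc",c1([(603,43),(686,43),(688,201),(604,200)],.078),"side",c2([(427,450),(615,418),(650,490),(460,530)],.078))
print("tray",c1([(25,258),(193,240),(211,408),(38,427)],.028),"side",c2([(70,117),(223,87),(278,185),(105,235)],.028))
print("cap LRTB",c1([(297,344),(424,344),(361,281),(361,407)],.013),"side",c2([(137,325),(279,325),(208,278),(208,380)],.011))
print("capbar",c1([(345,303),(373,308),(362,378),(338,372)],.041),"side top",c2([(167,316),(249,313)],.041))
# grip triangulate
o1,d1=ray("top",np.array((296,162))/3+[130,95]);o2,d2=ray("side",np.array((368,176))/4+[240,100])
t=np.linalg.lstsq(np.c_[d1[0],-d2[0]],o2-o1,rcond=None)[0];print("grip",o1+d1[0]*t[0],o2+d2[0]*t[1])
print("varn cap",c1([(137,123)],.13)," jar cream top",c1([(235,430)],.074), "ochre", at("top",[(377,245)],.074))
print("hinge",c1([(315,84)],.05))
```

```text
ext [[ 755.1  179.9   72. ]
 [ 759.7 -197.6   72. ]
 [ 569.6 -199.4   72. ]
 [ 567.5  174.8   72. ]] side [[ 569.2  169.6   72. ]
 [ 754.4  173.4   72. ]
 [ 757.8 -198.1   72. ]
 [ 573.2 -197.8   72. ]]
port rim edges L R T B [[662.  157.7  73. ]
 [663.1   9.5  73. ]
 [737.9  85.5  73. ]
 [588.7  81.7  73. ]] side LRTB [[591.5 103.   73. ]
 [737.4  69.4  73. ]
 [686.4 157.6  73. ]
 [644.5  12.1  73. ]]
loc [[ 746.3  -74.6   78. ]
 [ 746.8 -155.7   78. ]
 [ 588.5 -156.8   78. ]
 [ 588.8  -76.3   78. ]] side [[ 589.8  -77.2   78. ]
 [ 744.8  -77.8   78. ]
 [ 745.7 -155.    78. ]
 [ 592.7 -160.5   78. ]]
tray [[536.9 500.   28. ]
 [556.6 332.8  28. ]
 [389.3 305.7  28. ]
 [369.1 474.2  28. ]] side [[373.  475.1  28. ]
 [531.7 488.9  28. ]
 [554.3 324.4  28. ]
 [382.2 290.1  28. ]]
cap LRTB [[454.8 227.6  13. ]
 [455.9 100.7  13. ]
 [519.1 165.9  13. ]
 [392.6 161.4  13. ]] side [[394.3 182.2  11. ]
 [518.7 153.5  11. ]
 [467.7 228.9  11. ]
 [444.2 100.4  11. ]]
capbar [[492.3 175.8  41. ]
 [487.6 148.2  41. ]
 [418.9 156.5  41. ]
 [424.5 180.1  41. ]] side top [[419.4 156.5  41. ]
 [490.3 144.   41. ]]
grip [0.61311592 0.2117996  0.11808389] [0.6132148  0.2117952  0.11810982]
varn cap [[646.  358.4 130. ]]  jar cream top [[366.  268.3  74. ]] ochre [[ 0.35211423 -0.20509935  0.074     ]]
hinge [[712.1 212.4  50. ]]
```

The measurements agree with the given sizes: extractor centre (0.664, -0.011), yaw 0.6°; port (0.663, 0.084); seat (0.666, -0.116). The tray is at (0.463, 0.403), yaw 9°. The lever grip is at (0.613, 0.212, 0.118), as the geometry predicts. First I'll turn the tool and move above the lever.

Emit:
{"op": "step_arm", "data": {"deltas": [0,0,0,0,0,0.372,0,0,0,0,0,0.372,0,0,0,0,0,0.372,0,0,0,0,0,0.372,0,0,0,0,0,0.372,0,0,0,0,0,0.372,0,0,0,0,0,0.372,0,0,0,0,0,0.372,0,0,0,0,0,0.372], "claw": 1, "grip_force": 10}}

```text
time: 1.23
ee_pos: [0.234, 0.5523, 0.2353]
orientation: [-3.141, 0.0, 1.573]
wrist_force: [-0.4, -0.7, 0.3]
width: 0.0075
gripper_force: 0.0
```

Emit:
{"op": "step_arm", "data": {"deltas": [-0.708,0.79,0,0,0,0,-0.708,0.79,0,0,0,0,-0.708,0.79,0,0,0,0,-0.708,0.79,0,0,0,0]}}

```text
time: 1.72
ee_pos: [0.3291, 0.4676, 0.2357]
orientation: [-3.141, -0.0, 1.571]
wrist_force: [1.0, 0.6, 0.8]
width: 0.0004
gripper_force: 0.0
```

Emit:
{"op": "step_arm", "data": {"deltas": [-0.708,0.79,0,0,0,0,-0.708,0.79,0,0,0,0,-0.708,0.79,0,0,0,0,-0.708,0.79,0,0,0,0]}}

```text
time: 2.22
ee_pos: [0.4231, 0.3838, 0.2355]
orientation: [-3.141, -0.0, 1.573]
wrist_force: [0.2, -0.0, -0.3]
width: 0.0003
gripper_force: 0.0
```

Emit:
{"op": "step_arm", "data": {"deltas": [-0.708,0.79,0,0,0,0,-0.708,0.79,0,0,0,0,-0.708,0.79,0,0,0,0,-0.708,0.79,0,0,0,0]}}

```text
time: 2.72
ee_pos: [0.5178, 0.2995, 0.2354]
orientation: [-3.141, -0.0, 1.573]
wrist_force: [0.3, 0.5, -0.2]
width: 0.0008
gripper_force: 0.0
```

Emit:
{"op": "step_arm", "data": {"deltas": [-0.708,0.79,0,0,0,0,-0.708,0.79,0,0,0,0,-0.708,0.79,0,0,0,0,-0.708,0.79,0,0,0,0,-0.708,0.79,0,0,0,0,-0.708,0.79,0,0,0,0]}}

```text
time: 3.48
ee_pos: [0.6128, 0.2147, 0.2359]
orientation: [3.141, -0.0, 1.574]
wrist_force: [-0.2, -0.4, -0.3]
width: 0.0005
gripper_force: 0.0
```

Run:
```python
from h import *
rel([.613,.212,.155],np.pi/2)
im=cams.grab_frame("top"); green(im=im); cv2.imwrite("pics/top1.png",im)
```

```text
pos [0.6128 0.2147 0.2359] ori [ 3.1414e+00 -3.0000e-04  1.5743e+00] shift [-0.0225  0.0012  0.6745] turn [ 0.0001 -0.0001  0.0011]
green px [346. 211.] xy [ 447.8 -125.7] size [136.9  60.3] long deg 6.0
green px [298. 213.] xy [448.4  22.3] size [137.2  60.2] long deg 9.5
green px [452. 180.] xy [ 542.3 -440.8] size [ 61.  137.4] long deg 179.2
```

Emit:
{"op": "step_arm", "data": {"deltas": [-0.02,0,0.63,0,0,0,-0.02,0,0.63,0,0,0,-0.02,0,0.63,0,0,0,-0.02,0,0.63,0,0,0]}}

```text
time: 4.03
ee_pos: [0.615, 0.2112, 0.1627]
orientation: [3.138, -0.001, 1.572]
wrist_force: [0.9, 0.1, 1.0]
width: 0.0009
gripper_force: 0.0
```

Emit:
{"op": "step_arm", "data": {"deltas": [0,0,0.12,0,0,0,0,-0.02,0.22,0,0,0,0,-0.06,0.32,0,0,0,0,-0.1,0.42,0,0,0,0,-0.13,0.52,0,0,0,0,-0.15,0.62,0,0,0,0,-0.16,0.7,0,0,0,0,-0.17,0.75,0,0,0,0,-0.17,0.77,0,0,0,0,-0.17,0.77,0,0,0]}}

```text
time: 5.28
ee_pos: [0.5939, 0.2107, 0.068]
orientation: [3.141, -0.0, 1.572]
wrist_force: [0.7, -0.6, 4.0]
width: 0.0008
gripper_force: 2.4
```

Run:
```python
from h import *
print(bot.read_state()["wrist_force"],bot.read_state()["ee_pos"])
im=cams.grab_frame("side"); crop(im,"c3",280,80,420,200,5)
```

```text
[ 0.66773708 -0.5685641   3.96071266] [0.5938871  0.21065672 0.06803468]
```

View pics/c3.png

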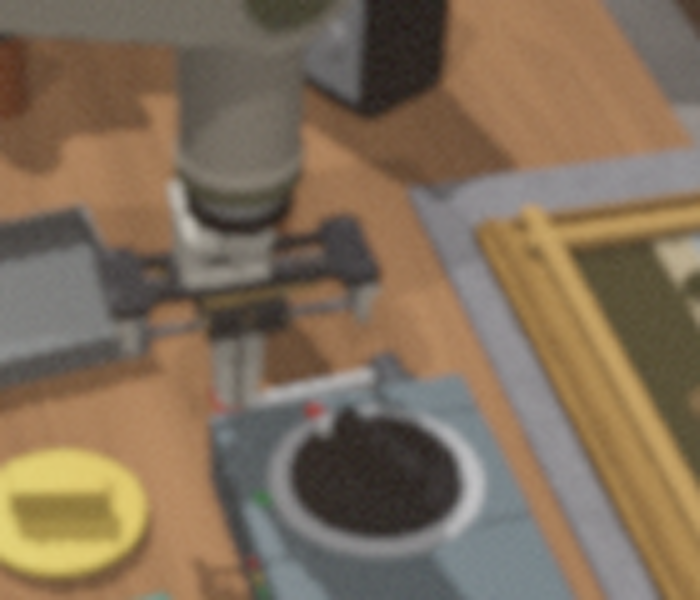

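The lever is nearly level under the fingertips at (235,400), at 4 N, so the stop isn't certain. I'll press until the force rises well above 6 N.

Emit:
{"op": "step_arm", "data": {"deltas": [0,0,0.02,0,0,0,0,0,0.04,0,0,0,0,0,0.04,0,0,0,0,0,0.04,0,0,0]}}

```text
time: 5.82
ee_pos: [0.594, 0.2107, 0.0655]
orientation: [3.14, -0.0, 1.572]
wrist_force: [-7.1, -3.0, 20.0]
width: 0.0005
gripper_force: 9.8
```

Emit:
{"op": "step_arm", "data": {"deltas": [0,0,0.02,0,0,0,0,0,0.03,0,0,0,0,0,0.03,0,0,0,0,0,0.03,0,0,0]}}

```text
time: 6.32
ee_pos: [0.5942, 0.2108, 0.0643]
orientation: [3.14, -0.0, 1.572]
wrist_force: [-15.7, -6.6, 37.0]
width: 0.0004
gripper_force: 18.4
```

The force rose sharply to 37 N, so the lever is at its stop. Now I release it, open the jaws, and go above the cartridge.

Emit:
{"op": "step_arm", "data": {"deltas": [0,0.03,-0.2,0,0,0,0,0.06,-0.4,0,0,0,0,0.1,-0.6,0,0,0,0,0.1,-0.8,0,0,0,0,0.1,-1,0,0,0,0,0.1,-1,0,0,0]}}

```text
time: 7.08
ee_pos: [0.6064, 0.2111, 0.1812]
orientation: [3.138, -0.001, 1.572]
wrist_force: [-0.0, -0.2, 0.2]
width: 0.0006
gripper_force: 0.0
```

Emit:
{"op": "step_arm", "data": {"deltas": [-1,0.45,-0.1,0,0,0,-1,0.45,-0.1,0,0,0,-1,0.45,-0.1,0,0,0,-1,0.45,-0.1,0,0,0], "claw": 0}}

```text
time: 7.58
ee_pos: [0.6588, 0.0904, 0.1894]
orientation: [-3.139, -0.0, 1.571]
wrist_force: [-0.0, 0.9, -1.2]
width: 0.0356
gripper_force: 0.0
```

Emit:
{"op": "step_arm", "data": {"deltas": [-0.05,0,0,0,0,-0.117,-0.05,0,0,0,0,-0.117,-0.05,0,0,0,0,-0.117,-0.05,0,0,0,0,-0.117]}}

```text
time: 8.07
ee_pos: [0.6589, 0.086, 0.1907]
orientation: [-3.141, -0.0, 1.937]
wrist_force: [-0.5, 0.4, 0.2]
width: 0.0757
gripper_force: 0.0
```

Run:
```python
from h import *
rel([.663,.084,.101],np.radians(111.5))
im=cams.grab_frame("side"); crop(im,"c4",300,80,400,200,5)
```

```text
pos [0.6589 0.086  0.1907] ori [-3.1409e+00 -4.0000e-04  1.9369e+00] shift [-0.0277  0.0264  0.7475] turn [-0.0002 -0.0001 -0.0029]
```

View pics/c4.png

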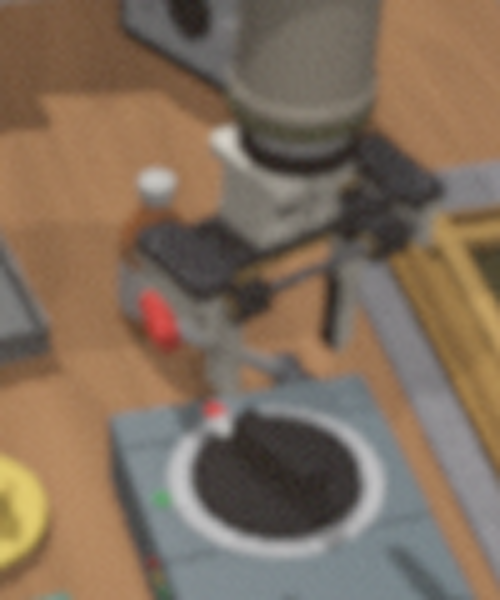

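The lever is back up (red grip at crop (158,318)). I'll descend onto the cartridge bar and grip it.

Emit:
{"op": "step_arm", "data": {"deltas": [-0.028,0.026,0.2,0,0,-0.003,-0.028,0.026,0.4,0,0,-0.003,-0.028,0.026,0.6,0,0,-0.003,-0.028,0.026,0.745,0,0,-0.003,-0.028,0.026,0.745,0,0,-0.003,-0.028,0.026,0.745,0,0,-0.003]}}

```text
time: 8.88
ee_pos: [0.664, 0.0829, 0.1026]
orientation: [3.141, 0.0, 1.949]
wrist_force: [-1.1, -0.5, 1.3]
width: 0.0928
gripper_force: 0.0
```

Emit:
{"op": "step_arm", "data": {"deltas": [0,0,0,0,0,0,0,0,0,0,0,0,0,0,0,0,0,0,0,0,0,0,0,0,0,0,0,0,0,0,0,0,0,0,0,0,0,0,0,0,0,0,0,0,0,0,0,0], "claw": 1, "grip_force": 30}}

```text
time: 9.88
ee_pos: [0.664, 0.0829, 0.1019]
orientation: [3.141, 0.0, 1.949]
wrist_force: [4.2, 1.6, -1.3]
width: 0.0219
gripper_force: 29.4
```

Emit:
{"op": "step_arm", "data": {"deltas": [0,0,0,0,0,-0.04,0,0,0,0,0,-0.08,0,0,0,0,0,-0.12,0,0,0,0,0,-0.16,0,0,0,0,0,-0.2,0,0,0,0,0,-0.24,0,0,0,0,0,-0.28,0,0,0,0,0,-0.32,0,0,0,0,0,-0.35,0,0,0,0,0,-0.38,0,0,0,0,0,-0.39,0,0,0,0,0,-0.39]}}

```text
time: 11.38
ee_pos: [0.6663, 0.0858, 0.1034]
orientation: [3.137, 0.007, -3.108]
wrist_force: [10.7, 11.5, -1.9]
width: 0.0221
gripper_force: 30.0
```

Run:
```python
from h import *
s=bot.read_state(); print(s["wrist_torque"],s["wrist_force"])
```

```text
[ 2.39841321 -1.99784455 -0.29120257] [10.67369775 11.54171097 -1.9382787 ]
```

Emit:
{"op": "step_arm", "data": {"deltas": [0,0,0,0,0,-0.01,0,0,0,0,0,-0.02,0,0,0,0,0,-0.03,0,0,0,0,0,-0.03,0,0,0,0,0,-0.03]}}

```text
time: 12.0
ee_pos: [0.6649, 0.0857, 0.1032]
orientation: [3.138, 0.004, -3.014]
wrist_force: [3.3, 11.1, 2.5]
width: 0.0224
gripper_force: 29.9
```

Run:
```python
from h import *
s=bot.read_state(); print(s["wrist_torque"],s["wrist_force"],np.degrees(s["orientation"]))
```

```text
[ 2.22461233 -0.51711115 -0.31993766] [ 3.28787099 11.05175765  2.52090658] [ 179.77973564    0.22564401 -172.68031561]
```

Emit:
{"op": "step_arm", "data": {"deltas": [0,0,0,0,0,-0.01,0,0,0,0,0,-0.02,0,0,0,0,0,-0.02]}}

```text
time: 12.38
ee_pos: [0.6649, 0.086, 0.1032]
orientation: [3.137, 0.004, -2.951]
wrist_force: [5.1, 11.6, 1.7]
width: 0.0229
gripper_force: 32.7
```

Run:
```python
from h import *
s=bot.read_state(); print(s["wrist_torque"],s["wrist_force"],np.degrees(s["orientation"]))
im=cams.grab_frame("top"); crop(im,"c5",235,95,325,180,7)
```

```text
[ 2.43943198 -0.67914265 -0.966963  ] [ 5.06619492 11.60145697  1.73485313] [ 179.76108556    0.25590546 -169.09846257]
```

View pics/c5.png

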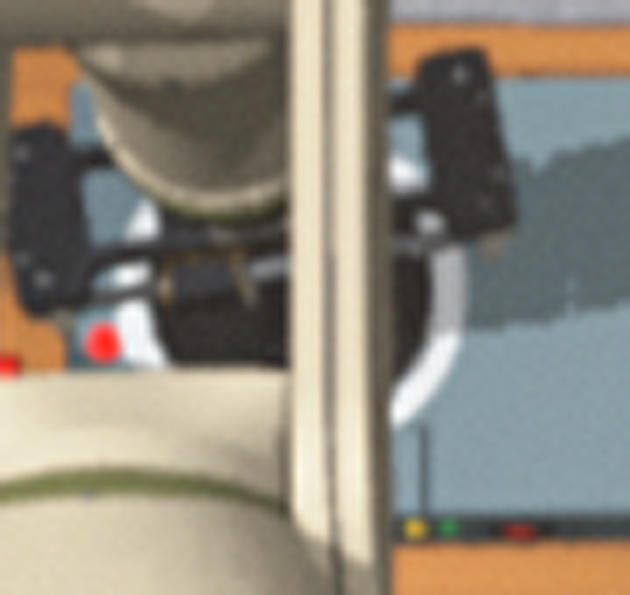

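The white mark is hidden, but the torque rose to 1 Nm and the jaws are starting to twist on the bar, so it's at the stop. I'll ease off the twist and side force, then lift.

Emit:
{"op": "step_arm", "data": {"deltas": [0,0.01,0,0,0,0.015,0,0.018,0,0,0,0.025,0,0.018,0,0,0,0.025]}}

```text
time: 12.8
ee_pos: [0.6647, 0.0861, 0.103]
orientation: [3.14, 0.004, -3.03]
wrist_force: [4.8, 4.3, 1.0]
width: 0.022
gripper_force: 29.3
```

Run:
```python
from h import *
s=bot.read_state(); print(s["wrist_torque"],s["wrist_force"],np.degrees(s["orientation"]))
```

```text
[ 0.81021326 -0.91283727 -0.01794173] [4.82860207 4.31465623 1.01488078] [ 179.93313397    0.22449043 -173.62635028]
```

Emit:
{"op": "step_arm", "data": {"deltas": [0,0,-0.04,0,0,0,0,0,-0.08,0,0,0,0,0,-0.12,0,0,0,0,0,-0.16,0,0,0,0,0,-0.16,0,0,0], "grip_force": 40}}

```text
time: 13.42
ee_pos: [0.6629, 0.0857, 0.121]
orientation: [3.14, -0.001, -3.03]
wrist_force: [0.5, 5.5, -3.1]
width: 0.0221
gripper_force: 39.8
```

Run:
```python
from h import *
s=bot.read_state(); print(s["wrist_torque"],s["wrist_force"],np.degrees(s["orientation"]))
```

```text
[ 1.2265228  -0.05773071  0.01249951] [ 0.5456903   5.47963806 -3.13894351] [ 1.79931536e+02 -3.38674324e-02 -1.73605315e+02]
```

The weight alone (3 N) shows on the wrist, so the cartridge lifts freely. I'll raise it and carry it to the tray.

Emit:
{"op": "step_arm", "data": {"deltas": [0,0,-0.2,0,0,0,0,0,-0.4,0,0,0,0,0,-0.6,0,0,0,0,0,-0.8,0,0,0,0,0,-0.8,0,0,0]}}

```text
time: 14.05
ee_pos: [0.6645, 0.0843, 0.2197]
orientation: [-3.14, 0.004, -3.031]
wrist_force: [0.6, 0.2, -4.1]
width: 0.0219
gripper_force: 40.0
```

Emit:
{"op": "step_arm", "data": {"deltas": [0.15,0.3,0,0,0,0,0.3,0.6,0,0,0,0,0.454,0.937,0,0,0,0,0.454,0.937,0,0,0,0]}}

```text
time: 14.55
ee_pos: [0.5952, 0.191, 0.2159]
orientation: [-3.14, -0.002, -3.028]
wrist_force: [0.2, -2.9, -1.1]
width: 0.0275
gripper_force: 36.1
```

Emit:
{"op": "step_arm", "data": {"deltas": [0.15,0.3,0,0,0,0,0.3,0.6,0,0,0,0,0.454,0.937,0,0,0,0,0.454,0.937,0,0,0,0]}}

```text
time: 15.05
ee_pos: [0.5285, 0.298, 0.2158]
orientation: [3.141, -0.002, -3.027]
wrist_force: [0.3, -0.2, -3.5]
width: 0.0216
gripper_force: 38.2
```

Emit:
{"op": "step_arm", "data": {"deltas": [0.15,0.3,0,0,0,0,0.3,0.6,0,0,0,0,0.454,0.937,0,0,0,0,0.454,0.937,0,0,0,0,0.454,0.937,0,0,0,0]}}

```text
time: 15.68
ee_pos: [0.4641, 0.4009, 0.2162]
orientation: [-3.141, -0.001, -3.031]
wrist_force: [0.7, -0.3, -3.4]
width: 0.021
gripper_force: 38.6
```

Run:
```python
from h import *
rel([.463,.403,.103],np.radians(186.4))
im=cams.grab_frame("side"); crop(im,"c6",240,40,420,220,4)
```

```text
pos [0.4641 0.4009 0.2162] ori [-3.1406e+00 -7.0000e-04 -3.0306e+00] shift [0.0065 0.0193 0.9434] turn [-0.0003 -0.0002 -0.0002]
```

View pics/c6.png

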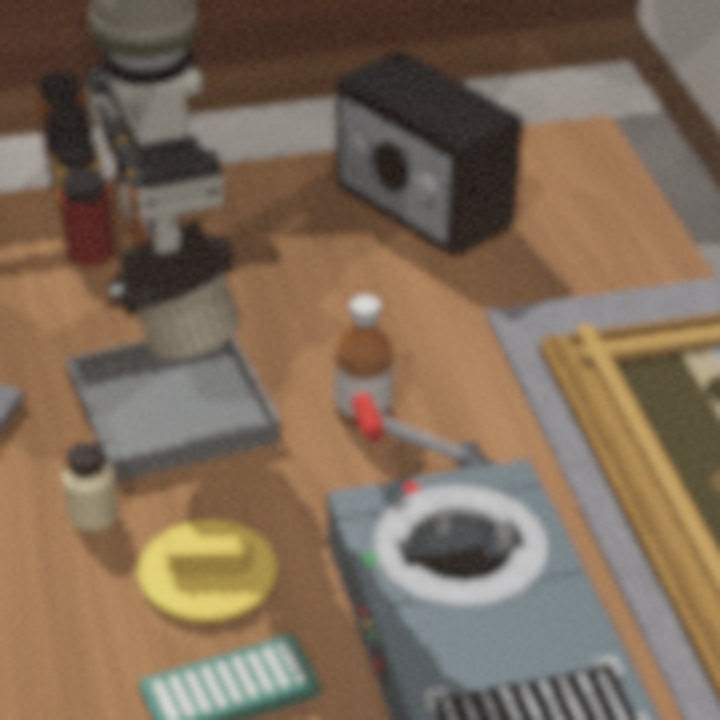

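The grip slackened in transit (width 27.5) and the cartridge pitched about the closing axis; the flange runs from crop (112,290) to (232,250). I'll estimate the tilt from the side view.

Run:
```python
from h import *
s=bot.read_state(); T=R.from_euler("xyz",s["orientation"]); p=s["ee_pos"]
a=np.linspace(0,2*np.pi,72,endpoint=False)
def sil(th,sx,sz):
    # cartridge in tool frame: bar along tool x, cartridge z = -tool z
    q=R.from_euler("y",th,degrees=True)
    out=[]
    for r,z in((.0435,0),(.06,.063),(.06,.071)):
        P=np.c_[r*np.cos(a)+sx,r*np.sin(a),-(z-.09)+0*a+sz]
        out.append(proj("side",T.apply(q.apply(P))+p))
    return out
for th in(-25,-15,0,15,25):
    b,f,g=[(x-[240,40])*4 for x in sil(th,0,0)]
    ff=np.r_[f,g]
    print(th,"bottom L,R,low",*[v.round() for v in(b[b[:,0].argmin()],b[b[:,0].argmax()],b[b[:,1].argmax()])],"flange L,R,top",*[v.round() for v in(ff[ff[:,0].argmin()],ff[ff[:,0].argmax()],ff[ff[:,1].argmin()])])
```

```text
-25 bottom L,R,low [163. 305.] [246. 277.] [185. 327.] flange L,R,top [111. 263.] [232. 223.] [195. 189.]
-15 bottom L,R,low [145. 310.] [233. 290.] [175. 331.] flange L,R,top [103. 257.] [231. 234.] [190. 197.]
0 bottom L,R,low [119. 309.] [212. 304.] [162. 335.] flange L,R,top [ 94. 245.] [227. 246.] [165. 205.]
15 bottom L,R,low [ 95. 301.] [187. 317.] [154. 336.] flange L,R,top [ 88. 238.] [220. 254.] [132. 207.]
25 bottom L,R,low [ 81. 293.] [169. 322.] [148. 335.] flange L,R,top [ 86. 228.] [213. 266.] [115. 205.]
```

Run:
```python
from h import *
im=cams.grab_frame("side"); crop(im,"c7",255,70,315,140,8)
```

```text
(no output)
```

View pics/c7.png

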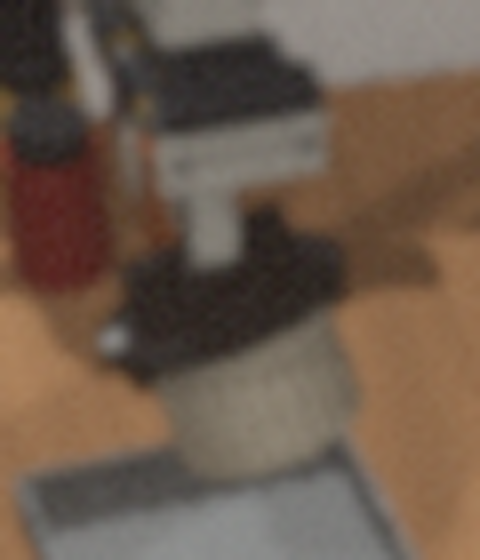

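Run:
```python
from h import *
from scipy.optimize import least_squares
s=bot.read_state(); T=R.from_euler("xyz",s["orientation"]); p=s["ee_pos"]
a=np.linspace(0,2*np.pi,180,endpoint=False)
def pr(P,v):
    P=np.array(P)*1.; P[:,2]=-(P[:,2]-.092)   # z .092 at TCP when nominal
    q=R.from_euler("zyx",[v[3],v[0],v[4]],degrees=True)
    return (proj("side",T.apply(q.apply(P)+[v[1]*1e-3,0,v[2]*1e-3])+p)-[255,70])*8
def circ(r,z): return np.c_[r*np.cos(a),r*np.sin(a),z+0*a]
def res(v):
    m=pr([[.058,0,.071]],v)[0]; b=pr(circ(.0435,0),v); f=pr(circ(.06,.071),v); g=pr(circ(.06,.063),v); c=pr([[-.04,-.011,.099],[-.04,.011,.099]],v)
    return np.r_[m-[115,340], b[:,0].max()-357, b[:,1].max()-481, max(f[:,0].max(),g[:,0].max())-346, g[:,1].max()-383,
       (c[:,0].min()-252)*.5,(c[:,1].min()-210)*.5, (v[3])*2,(v[4])*2]
r=least_squares(res,[-20,0,10,0,0]); print(r.x.round(1),r.fun.round(0))
v=r.x; q=T*R.from_euler("zyx",[v[3],v[0],v[4]],degrees=True)
print("cart axis(up)",q.apply([0,0,-1]).round(3),"bottom centre",(T.apply(R.from_euler("zyx",[v[3],v[0],v[4]],degrees=True).apply([0,0,.092])+[v[1]*1e-3,0,v[2]*1e-3])+p).round(3))
print("low z", (T.apply(R.from_euler("zyx",[v[3],v[0],v[4]],degrees=True).apply(circ(.0435,.0)*[1,1,0]+[0,0,.092])+[v[1]*1e-3,0,v[2]*1e-3])+p)[:,2].min())
```

```text
[-14.   -2.3  25.7  -0.9   3.7] [-9.  4. -2. -7.  5.  8. 11. -7. -2.  7.]
cart axis(up) [-0.246  0.036  0.969] bottom centre [0.489 0.398 0.102]
low z 0.0909255187588481
```

The fit gives about 14° of tilt and a 20–26 mm slip, so it hangs low on the tips. I'll lower it gently; contact at the base edge should right it.

Emit:
{"op": "step_arm", "data": {"deltas": [0.01,0.01,0.05,0,0,0,0.03,0.02,0.12,0,0,0,0.05,0.02,0.2,0,0,0,0.07,0.02,0.28,0,0,0,0.09,0.02,0.36,0,0,0,0.1,0.02,0.44,0,0,0,0.1,0.02,0.52,0,0,0,0.1,0.02,0.57,0,0,0,0.1,0.02,0.6,0,0,0,0.1,0.02,0.6,0,0,0]}}

```text
time: 17.02
ee_pos: [0.4511, 0.403, 0.1448]
orientation: [-3.141, -0.0, -3.03]
wrist_force: [-0.3, -0.3, -3.6]
width: 0.0215
gripper_force: 38.6
```

Emit:
{"op": "step_arm", "data": {"deltas": [0,0,0.02,0,0,0,0,0,0.04,0,0,0,0,0,0.06,0,0,0,0,0,0.06,0,0,0]}}

```text
time: 17.52
ee_pos: [0.451, 0.4029, 0.1375]
orientation: [-3.141, -0.0, -3.03]
wrist_force: [0.3, 0.2, -3.7]
width: 0.0209
gripper_force: 38.6
```

Emit:
{"op": "step_arm", "data": {"deltas": [0,0,0.02,0,0,0,0,0,0.04,0,0,0,0,0,0.06,0,0,0,0,0,0.06,0,0,0]}}

```text
time: 18.02
ee_pos: [0.4509, 0.4029, 0.1302]
orientation: [-3.141, -0.001, -3.03]
wrist_force: [-0.1, 0.1, -3.5]
width: 0.021
gripper_force: 38.6
```

Emit:
{"op": "step_arm", "data": {"deltas": [0,0,0.02,0,0,0,0,0,0.04,0,0,0,0,0,0.04,0,0,0,0,0,0.04,0,0,0]}}

```text
time: 18.52
ee_pos: [0.4511, 0.403, 0.1259]
orientation: [3.142, -0.0, -3.03]
wrist_force: [-0.3, 0.8, -3.3]
width: 0.0212
gripper_force: 38.6
```

Emit:
{"op": "step_arm", "data": {"deltas": [0,0,0.02,0,0,0,0,0,0.04,0,0,0,0,0,0.04,0,0,0,0,0,0.04,0,0,0]}}

```text
time: 19.02
ee_pos: [0.4534, 0.404, 0.1245]
orientation: [3.139, 0.006, -3.03]
wrist_force: [1.1, -2.7, 10.7]
width: 0.0215
gripper_force: 40.3
```

Contact. I'll loosen the grip and lower a little so it pivots upright.

Emit:
{"op": "step_arm", "data": {"deltas": [0,0,0,0,0,0,0,0,0.02,0,0,0,0,0,0.04,0,0,0,0,0,0.04,0,0,0], "grip_force": 10}}

```text
time: 19.52
ee_pos: [0.4552, 0.4047, 0.1219]
orientation: [3.138, 0.01, -3.031]
wrist_force: [2.9, -3.6, 18.7]
width: 0.023
gripper_force: 11.6
```

Emit:
{"op": "step_arm", "data": {"deltas": [0,0,0.02,0,0,0,0,0,0.04,0,0,0,0,0,0.04,0,0,0]}}

```text
time: 19.9
ee_pos: [0.4554, 0.4046, 0.1174]
orientation: [3.138, 0.01, -3.031]
wrist_force: [1.6, -4.4, 20.4]
width: 0.0243
gripper_force: 11.9
```

Run:
```python
from h import *
print(bot.read_state()["wrist_torque"])
im=cams.grab_frame("side"); crop(im,"c8",250,70,320,150,7)
```

```text
[-1.04321765 -0.46348785  0.00254384]
```

View pics/c8.png

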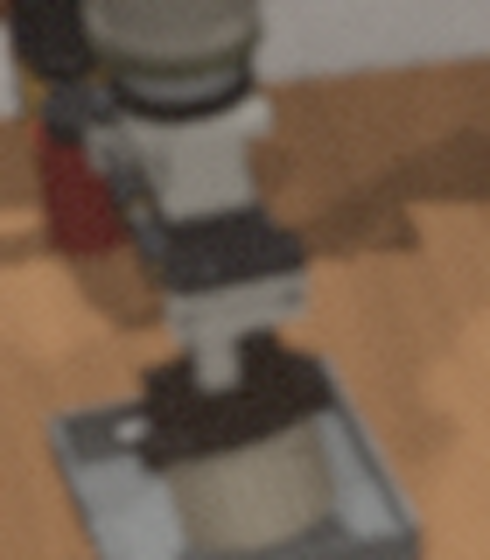

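It has partly righted and its base edge is on the tray floor. A little more lowering at light grip, then release and it will settle flat.

Emit:
{"op": "step_arm", "data": {"deltas": [0,0,0.02,0,0,0,0,0,0.04,0,0,0,0,0,0.04,0,0,0], "grip_force": 3}}

```text
time: 20.32
ee_pos: [0.4528, 0.4034, 0.1087]
orientation: [3.141, 0.004, -3.031]
wrist_force: [1.0, -2.5, 6.5]
width: 0.0272
gripper_force: 3.6
```

Emit:
{"op": "step_arm", "data": {"deltas": [0,0,0,0,0,0,0,0,0,0,0,0,0,0,0,0,0,0,0,0,0,0,0,0,0,0,0,0,0,0,0,0,0,0,0,0,0,0,0,0,0,0], "claw": 0}}

```text
time: 21.2
ee_pos: [0.4512, 0.4031, 0.1067]
orientation: [3.141, 0.0, -3.03]
wrist_force: [0.0, 0.4, -1.1]
width: 0.0913
gripper_force: 0.0
```

Emit:
{"op": "step_arm", "data": {"deltas": [0,0,-0.3,0,0,0,0,0,-0.6,0,0,0,0,0,-0.6,0,0,0,0,0,-0.6,0,0,0]}}

```text
time: 21.7
ee_pos: [0.4509, 0.4029, 0.1781]
orientation: [-3.141, -0.0, -3.03]
wrist_force: [-0.7, 0.2, -0.4]
width: 0.0931
gripper_force: 0.0
```

Run:
```python
from h import *
rel([.456,.165,.19],np.radians(173))
im=cams.grab_frame("side"); a=im[70:150,240:320]; 
b=cams.grab_frame("top")
crop(im,"x",240,80,330,160,5); x=cv2.imread("pics/x.png")
crop(b,"y",120,150,300,280,4); y=cv2.imread("pics/y.png")
y=cv2.resize(y,(400,400*y.shape[0]//y.shape[1])); x=cv2.resize(x,(400,400*x.shape[0]//x.shape[1]))
h=max(len(x),len(y)); cv2.imwrite("pics/c9.png",np.hstack([cv2.copyMakeBorder(i,0,h-len(i),0,0,0) for i in(x,y)]))
green(im=b)
```

```text
pos [0.4509 0.4029 0.1781] ori [-3.1414e+00 -3.0000e-04 -3.0303e+00] shift [ 0.1784 -1.9749 -0.0988] turn [-0.0001 -0.0001  0.0743]
green px [348. 213.] xy [ 447.7 -125.4] size [136.9  59.6] long deg 6.0
green px [297. 212.] xy [448.4  22.2] size [136.8  60.1] long deg 10.1
green px [451. 180.] xy [ 541.7 -440.9] size [ 62.6 137.7] long deg 177.9
```

View pics/c9.png

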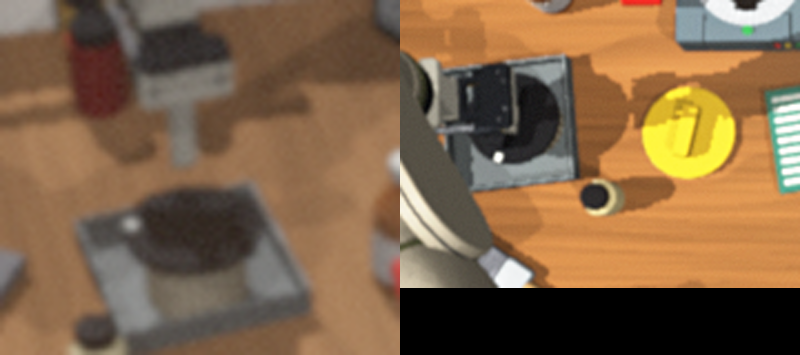

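The cartridge stands upright in the tray. Next is the cap.

Emit:
{"op": "step_arm", "data": {"deltas": [0.09,-0.985,-0.05,0,0,0,0.09,-0.985,-0.05,0,0,0,0.09,-0.985,-0.05,0,0,0]}}

```text
time: 22.18
ee_pos: [0.4531, 0.281, 0.1832]
orientation: [-3.14, -0.002, -3.034]
wrist_force: [0.5, 0.4, 0.5]
width: 0.0926
gripper_force: 0.0
```

Emit:
{"op": "step_arm", "data": {"deltas": [0.09,-0.985,0,0,0,0.077,0.09,-0.985,0,0,0,0.077,0.09,-0.985,0,0,0,0.077,0.09,-0.985,0,0,0,0.077,0.09,-0.985,0,0,0,0.077]}}

```text
time: 22.8
ee_pos: [0.4557, 0.167, 0.1843]
orientation: [3.141, -0.001, 3.013]
wrist_force: [0.2, -0.5, -0.3]
width: 0.0929
gripper_force: 0.0
```

Run:
```python
from h import *
rel([.456,.1645,.032],np.radians(172.5))
```

```text
pos [0.4557 0.167  0.1843] ori [ 3.1414e+00 -7.0000e-04  3.0128e+00] shift [-0.0059 -0.0202  1.2691] turn [ 0.0001 -0.0002  0.0007]
```

Emit:
{"op": "step_arm", "data": {"deltas": [-0.006,-0.02,0.7,0,0,0,-0.006,-0.02,0.7,0,0,0,-0.006,-0.02,0.7,0,0,0]}}

```text
time: 23.18
ee_pos: [0.4543, 0.1639, 0.0983]
orientation: [-3.14, -0.005, 3.013]
wrist_force: [-0.6, -0.2, 0.5]
width: 0.0931
gripper_force: 0.0
```

Emit:
{"op": "step_arm", "data": {"deltas": [0,0,0.2,0,0,0,0,0,0.4,0,0,0,0,0,0.565,0,0,0,0,0,0.565,0,0,0,0,0,0.565,0,0,0]}}

```text
time: 23.8
ee_pos: [0.4576, 0.1639, 0.0346]
orientation: [3.141, 0.002, 3.012]
wrist_force: [-0.2, -0.4, 0.3]
width: 0.0928
gripper_force: 0.0
```

Emit:
{"op": "step_arm", "data": {"deltas": [0,0,0,0,0,0,0,0,0,0,0,0,0,0,0,0,0,0,0,0,0,0,0,0,0,0,0,0,0,0,0,0,0,0,0,0,0,0,0,0,0,0,0,0,0,0,0,0], "claw": 1, "grip_force": 40}}

```text
time: 24.8
ee_pos: [0.4563, 0.1633, 0.0328]
orientation: [3.142, -0.0, 3.011]
wrist_force: [-0.2, 0.4, -1.1]
width: 0.0216
gripper_force: 39.4
```

Emit:
{"op": "step_arm", "data": {"deltas": [0,0,-0.3,0,0,0,0,0,-0.6,0,0,0,0,0,-0.9,0,0,0,0,0,-1,0,0,0,0,0,-1,0,0,0]}}

```text
time: 25.42
ee_pos: [0.4566, 0.1633, 0.1528]
orientation: [3.141, 0.001, 3.011]
wrist_force: [-0.3, -0.1, -1.6]
width: 0.0221
gripper_force: 39.4
```

Run:
```python
from h import *
rel([.663,.084,.145],np.radians(172.5))
```

```text
pos [0.4566 0.1633 0.1528] ori [3.1413e+00 9.0000e-04 3.0110e+00] shift [-1.7914 -0.431   0.0667] turn [0.0001 0.0003 0.0001]
```

Emit:
{"op": "step_arm", "data": {"deltas": [-0.4,-0.1,0,0,0,0,-0.8,-0.2,0,0,0,0,-0.9,-0.215,0,0,0,0,-0.9,-0.215,0,0,0,0]}}

```text
time: 25.92
ee_pos: [0.5591, 0.1232, 0.1506]
orientation: [-3.141, -0.004, 3.01]
wrist_force: [-0.5, -0.0, -2.7]
width: 0.0218
gripper_force: 39.4
```

Emit:
{"op": "step_arm", "data": {"deltas": [-0.4,-0.1,0,0,0,0,-0.8,-0.2,0,0,0,0,-0.89,-0.215,0,0,0,0,-0.89,-0.215,0,0,0,0,-0.89,-0.215,0,0,0,0]}}

```text
time: 26.55
ee_pos: [0.6611, 0.0851, 0.1526]
orientation: [3.141, -0.001, 3.012]
wrist_force: [-0.3, -0.3, -1.6]
width: 0.0218
gripper_force: 39.4
```

Run:
```python
from h import *
rel([.663,.084,.1008],np.radians(172.5))
```

```text
pos [0.6611 0.0851 0.1526] ori [ 3.1415e+00 -1.2000e-03  3.0120e+00] shift [-0.0171 -0.0074  0.4317] turn [ 0.     -0.0004  0.0004]
```

Emit:
{"op": "step_arm", "data": {"deltas": [-0.017,-0.007,0.1,0,0,0,-0.017,-0.007,0.2,0,0,0,-0.017,-0.007,0.28,0,0,0,-0.017,-0.007,0.34,0,0,0,-0.017,-0.007,0.38,0,0,0,-0.017,-0.007,0.41,0,0,0,-0.017,-0.007,0.43,0,0,0,-0.017,-0.007,0.43,0,0,0]}}

```text
time: 27.55
ee_pos: [0.6645, 0.083, 0.1012]
orientation: [-3.142, 0.0, 3.011]
wrist_force: [-1.4, 0.5, -0.9]
width: 0.0217
gripper_force: 39.4
```

Emit:
{"op": "step_arm", "data": {"deltas": [0,0,0.01,0,0,0,0,0,0.01,0,0,0,0,0,0.01,0,0,0]}}

```text
time: 27.92
ee_pos: [0.6648, 0.083, 0.1008]
orientation: [3.141, 0.001, 3.011]
wrist_force: [-1.5, -0.1, 5.4]
width: 0.0218
gripper_force: 39.5
```

The cap met the rim at exactly the expected depth. I'll release it and go to the first panel.

Emit:
{"op": "step_arm", "data": {"deltas": [0,0,0,0,0,0,0,0,0,0,0,0,0,0,0,0,0,0,0,0,0,0,0,0,0,0,0,0,0,0,0,0,0,0,0,0], "claw": 0}}

```text
time: 28.68
ee_pos: [0.6645, 0.083, 0.1]
orientation: [3.142, 0.0, 3.011]
wrist_force: [0.7, 0.1, -0.4]
width: 0.077
gripper_force: 0.0
```

Emit:
{"op": "step_arm", "data": {"deltas": [0,0,-0.3,0,0,0,0,0,-0.7,0,0,0,0,0,-0.7,0,0,-0.095,0,0,-0.7,0,0,-0.095,0,0,-0.7,0,0,-0.095]}}

```text
time: 29.3
ee_pos: [0.6644, 0.083, 0.1841]
orientation: [3.142, 0.0, -2.975]
wrist_force: [0.0, -0.9, -0.4]
width: 0.0927
gripper_force: 0.0
```

Run:
```python
from h import *
rel([.448,.0225,.15],np.radians(189.6))
im=cams.grab_frame("side")
crop(im,"d1",300,120,420,260,4); green(im=cams.grab_frame("top"))
```

```text
pos [0.6644 0.083  0.1841] ori [ 3.1416e+00  1.0000e-04 -2.9745e+00] shift [ 1.8625 -0.1972  0.2841] turn [ 0.      0.     -0.0002]
green px [347. 212.] xy [ 447.7 -125.8] size [136.9  60.7] long deg 5.8
green px [297. 213.] xy [448.7  22.6] size [137.7  60.9] long deg 9.6
green px [451. 181.] xy [ 542.3 -440.8] size [ 60.9 137.2] long deg 179.2
```

View pics/d1.png

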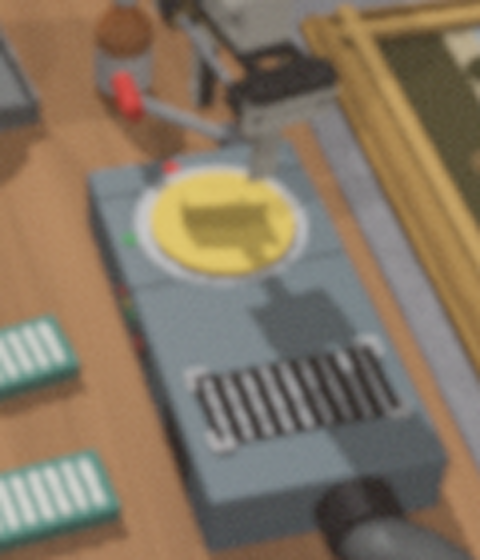

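The cap sits flat and centred in the rim (crop (225,225)). Now the first panel.

Emit:
{"op": "step_arm", "data": {"deltas": [0.93,-0.099,0.1,0,0,0,0.93,-0.099,0.1,0,0,0,0.93,-0.099,0.1,0,0,0]}}

```text
time: 29.78
ee_pos: [0.5518, 0.0521, 0.1691]
orientation: [3.141, -0.006, -2.976]
wrist_force: [0.2, 0.5, 0.6]
width: 0.0933
gripper_force: 0.0
```

Emit:
{"op": "step_arm", "data": {"deltas": [0.93,-0.099,0.18,0,0,0,0.93,-0.099,0.18,0,0,0,0.93,-0.099,0.18,0,0,0,0.93,-0.099,0.18,0,0,0]}}

```text
time: 30.28
ee_pos: [0.4503, 0.0223, 0.152]
orientation: [-3.141, 0.003, -2.975]
wrist_force: [-0.1, 0.7, -0.3]
width: 0.0931
gripper_force: 0.0
```

Run:
```python
from h import *
rel([.448,.0225,.021],np.radians(189.6))
```

```text
pos [0.4503 0.0223 0.152 ] ori [-3.1409  0.0035 -2.975 ] shift [0.0225 0.0057 1.0917] turn [-0.0002  0.0011 -0.0003]
```

Emit:
{"op": "step_arm", "data": {"deltas": [0.01,0.003,0.6,0,0,0,0.01,0.003,0.6,0,0,0,0.01,0.003,0.6,0,0,0]}}

```text
time: 30.65
ee_pos: [0.4481, 0.0226, 0.0792]
orientation: [3.141, -0.0, -2.974]
wrist_force: [0.0, -0.1, 0.6]
width: 0.0931
gripper_force: 0.0
```

Emit:
{"op": "step_arm", "data": {"deltas": [0,0,0.2,0,0,0,0,0,0.4,0,0,0,0,0,0.47,0,0,0,0,0,0.47,0,0,0,0,0,0.47,0,0,0]}}

```text
time: 31.28
ee_pos: [0.4485, 0.0224, 0.0236]
orientation: [-3.141, 0.002, -2.974]
wrist_force: [-0.0, 0.5, 0.2]
width: 0.0929
gripper_force: 0.0
```

Emit:
{"op": "step_arm", "data": {"deltas": [0,0,0,0,0,0,0,0,0,0,0,0,0,0,0,0,0,0,0,0,0,0,0,0,0,0,0,0,0,0,0,0,0,0,0,0], "claw": 1, "grip_force": 40}}

```text
time: 32.02
ee_pos: [0.4472, 0.0225, 0.0221]
orientation: [3.141, 0.0, -2.974]
wrist_force: [-1.3, 1.4, 2.8]
width: 0.0616
gripper_force: 40.0
```

Emit:
{"op": "step_arm", "data": {"deltas": [0,0,-0.3,0,0,0,0,0,-0.6,0,0,0,0,0,-0.9,0,0,0,0,0,-1,0,0,0,0,0,-1,0,0,0]}}

```text
time: 32.65
ee_pos: [0.4474, 0.0224, 0.142]
orientation: [-3.141, 0.001, -2.974]
wrist_force: [-0.9, -0.3, -1.6]
width: 0.0615
gripper_force: 40.0
```

Run:
```python
from h import *
rel([.666,-.116,.14],np.radians(180.6))
```

```text
pos [0.4474 0.0224 0.142 ] ori [-3.1413e+00  9.0000e-04 -2.9738e+00] shift [-1.6032 -1.4412  0.0182] turn [-0.0001  0.0003  0.0501]
```

Emit:
{"op": "step_arm", "data": {"deltas": [-0.3,-0.27,0,0,0,0,-0.6,-0.54,0,0,0,0,-0.8,-0.72,0,0,0,0,-0.8,-0.72,0,0,0,0]}}

```text
time: 33.15
ee_pos: [0.556, -0.0477, 0.1391]
orientation: [3.141, -0.004, -2.975]
wrist_force: [-0.8, 0.6, -1.8]
width: 0.0616
gripper_force: 40.0
```

Emit:
{"op": "step_arm", "data": {"deltas": [-0.3,-0.27,0,0,0,0.02,-0.6,-0.54,0,0,0,0.04,-0.8,-0.72,0,0,0,0.05,-0.8,-0.72,0,0,0,0.05,-0.8,-0.72,0,0,0,0.05,-0.8,-0.72,0,0,0,0.05]}}

```text
time: 33.9
ee_pos: [0.6642, -0.1148, 0.1417]
orientation: [3.141, -0.001, -3.13]
wrist_force: [-1.2, 0.2, -1.3]
width: 0.0616
gripper_force: 40.0
```

Run:
```python
from h import *
rel([.665,-.116,.0955],np.radians(180.6))
```

```text
pos [ 0.6642 -0.1148  0.1417] ori [ 3.1411e+00 -1.1000e-03 -3.1297e+00] shift [-0.0068 -0.0101  0.3847] turn [ 0.0001 -0.0003  0.0004]
```

Emit:
{"op": "step_arm", "data": {"deltas": [-0.003,-0.01,0.1,0,0,0,-0.003,-0.01,0.2,0,0,0,-0.003,-0.01,0.27,0,0,0,-0.003,-0.01,0.32,0,0,0,-0.003,-0.01,0.36,0,0,0,-0.003,-0.01,0.38,0,0,0,-0.003,-0.01,0.385,0,0,0,-0.003,-0.01,0.385,0,0,0]}}

```text
time: 34.9
ee_pos: [0.6659, -0.1171, 0.0961]
orientation: [-3.141, 0.0, -3.131]
wrist_force: [-0.2, -0.4, -0.7]
width: 0.0616
gripper_force: 40.0
```

Emit:
{"op": "step_arm", "data": {"deltas": [0,0,0.008,0,0,0,0,0,0.008,0,0,0]}}

```text
time: 35.15
ee_pos: [0.6659, -0.1171, 0.0952]
orientation: [-3.141, 0.001, -3.131]
wrist_force: [0.5, 0.6, -0.5]
width: 0.0619
gripper_force: 40.0
```

Emit:
{"op": "step_arm", "data": {"deltas": [0,0,0.01,0,0,0,0,0,0.01,0,0,0]}}

```text
time: 35.4
ee_pos: [0.666, -0.1171, 0.0952]
orientation: [-3.141, 0.001, -3.131]
wrist_force: [-4.1, 0.2, 6.3]
width: 0.0617
gripper_force: 40.0
```

Emit:
{"op": "step_arm", "data": {"deltas": [0,0,0,0,0,0,0,0,0,0,0,0,0,0,0,0,0,0,0,0,0,0,0,0,0,0,0,0,0,0], "claw": 0}}

```text
time: 36.02
ee_pos: [0.6656, -0.1171, 0.0936]
orientation: [3.142, -0.0, -3.131]
wrist_force: [0.3, 0.0, 0.2]
width: 0.093
gripper_force: 0.0
```

Emit:
{"op": "step_arm", "data": {"deltas": [0,0,-0.3,0,0,0,0,0,-0.6,0,0,0,0,0,-0.6,0,0,-0.03,0,0,-0.6,0,0,-0.03]}}

```text
time: 36.52
ee_pos: [0.6659, -0.1171, 0.1662]
orientation: [-3.141, 0.001, -3.037]
wrist_force: [-0.1, 0.4, 1.2]
width: 0.0928
gripper_force: 0.0
```

Run:
```python
from h import *
rel([.4477,-.1257,.15],np.radians(185.9))
im=cams.grab_frame("side"); h=0
green(im=cams.grab_frame("top"));
```

```text
pos [ 0.6659 -0.1171  0.1662] ori [-3.1413e+00  8.0000e-04 -3.0370e+00] shift [1.8159 0.1187 0.1334] turn [-0.0001  0.0002  0.0005]
green px [439. 173.] xy [ 560.8 -406.5] size [137.9  62.9] long deg 0.2
green px [347. 127.] xy [ 708.3 -123.6] size [ 64.8 110.8] long deg 179.7
```

The far panel has been knocked to (0.561, -0.407), and the near one is hidden from the top by the arm. I'll check the near one in the side view with looser thresholds.

Run:
```python
from h import *
def g2(im,z=.018):
    h=cv2.cvtColor(im,cv2.COLOR_BGR2HSV); m=cv2.inRange(h,(68,60,30),(92,255,255)); m=cv2.morphologyEx(m,cv2.MORPH_CLOSE,np.ones((7,7)))
    for c in cv2.findContours(m,0,2)[0]:
        if cv2.contourArea(c)>150:
            r=cv2.minAreaRect((at("side",c.reshape(-1,2),z)[:,:2]*1000).astype(np.float32)); print(np.round(r[0]),np.round(r[1]),round(r[2],1),c.reshape(-1,2).mean(0))
print("now");g2(cams.grab_frame("side")); print("start");g2(cv2.imread("pics/side0.png"))
```

```text
now
[ 558. -412.] [ 62. 137.] 89.3 [367.22 318.63]
[689. -74.] [ 75. 154.] 82.7 [375.18333333 220.45      ]
start
[ 539. -446.] [ 62. 136.] 89.1 [364.81818182 332.        ]
```

Run:
```python
from h import *
a=cv2.imread("pics/side0.png"); b=cams.grab_frame("side")
crop(np.hstack([a[190:270,260:350],b[190:270,260:350]]),"d2",0,0,180,80,4)
```

```text
(no output)
```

View pics/d2.png

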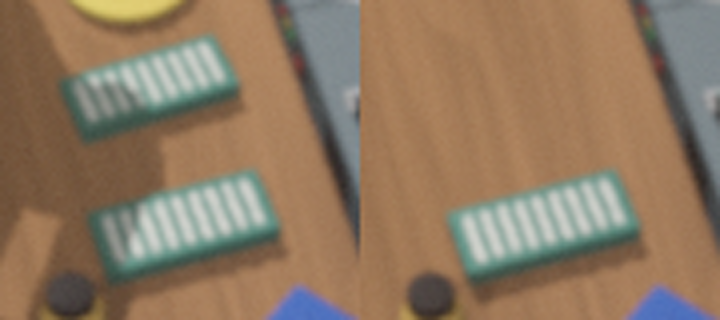

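Panel B hasn't moved. On to it.

Emit:
{"op": "step_arm", "data": {"deltas": [0.905,0.06,0,0,0,0,0.905,0.06,0,0,0,0,0.905,0.06,0,0,0,0]}}

```text
time: 37.1
ee_pos: [0.553, -0.1208, 0.1635]
orientation: [3.14, -0.005, -3.038]
wrist_force: [0.4, 0.6, -0.3]
width: 0.0929
gripper_force: 0.0
```

Emit:
{"op": "step_arm", "data": {"deltas": [0.91,0.06,0.13,0,0,0,0.91,0.06,0.13,0,0,0,0.91,0.06,0.13,0,0,0,0.91,0.06,0.13,0,0,0,0.91,0.06,0.13,0,0,0]}}

```text
time: 37.72
ee_pos: [0.4493, -0.1259, 0.1511]
orientation: [-3.141, 0.002, -3.036]
wrist_force: [-0.4, 0.6, -0.5]
width: 0.093
gripper_force: 0.0
```

Run:
```python
from h import *
rel([.4477,-.1257,.0215],np.radians(185.9))
```

```text
pos [ 0.4493 -0.1259  0.1511] ori [-3.1407e+00  1.9000e-03 -3.0364e+00] shift [0.015  0.0039 1.0801] turn [-0.0003  0.0006  0.0007]
```

Emit:
{"op": "step_arm", "data": {"deltas": [0.004,0.003,0.6,0,0,0,0.004,0.003,0.6,0,0,0,0.004,0.003,0.6,0,0,0]}}

```text
time: 38.1
ee_pos: [0.4472, -0.1251, 0.0783]
orientation: [3.141, -0.001, -3.036]
wrist_force: [0.7, -0.4, 0.7]
width: 0.093
gripper_force: 0.0
```

Emit:
{"op": "step_arm", "data": {"deltas": [0,0,0.2,0,0,0,0,0,0.4,0,0,0,0,0,0.47,0,0,0,0,0,0.47,0,0,0,0,0,0.47,0,0,0]}}

```text
time: 38.72
ee_pos: [0.4483, -0.1257, 0.0232]
orientation: [-3.141, 0.002, -3.037]
wrist_force: [0.2, 0.9, 0.4]
width: 0.0927
gripper_force: 0.0
```

Emit:
{"op": "step_arm", "data": {"deltas": [0,0,0,0,0,0,0,0,0,0,0,0,0,0,0,0,0,0,0,0,0,0,0,0,0,0,0,0,0,0,0,0,0,0,0,0], "claw": 1, "grip_force": 40}}

```text
time: 39.48
ee_pos: [0.4471, -0.1252, 0.0218]
orientation: [3.141, -0.0, -3.037]
wrist_force: [-0.7, 0.7, 2.5]
width: 0.0613
gripper_force: 40.0
```

Emit:
{"op": "step_arm", "data": {"deltas": [0,0,-0.3,0,0,0,0,0,-0.6,0,0,0,0,0,-0.9,0,0,0,0,0,-1,0,0,0,0,0,-1,0,0,0]}}

```text
time: 40.1
ee_pos: [0.4473, -0.1254, 0.1416]
orientation: [-3.141, 0.001, -3.037]
wrist_force: [-0.2, 0.3, -1.4]
width: 0.0617
gripper_force: 40.0
```

Emit:
{"op": "step_arm", "data": {"deltas": [-0.3,0,-0.1,0,0,0,-0.6,-0.03,-0.2,0,0,0,-0.9,-0.06,-0.2,0,0,0,-0.9,-0.06,-0.2,0,0,0]}}

```text
time: 40.6
ee_pos: [0.5555, -0.1206, 0.1625]
orientation: [3.14, -0.004, -3.036]
wrist_force: [-1.2, 0.8, -2.6]
width: 0.0617
gripper_force: 40.0
```

Run:
```python
from h import *
rel([.666,-.117,.165],np.radians(180.6))
```

```text
pos [ 0.5555 -0.1206  0.1625] ori [ 3.1399 -0.0035 -3.0358] shift [-0.9186 -0.0674 -0.0244] turn [ 0.0005 -0.0011  0.0303]
```

Emit:
{"op": "step_arm", "data": {"deltas": [-0.3,-0.03,0,0,0,0.01,-0.6,-0.06,0,0,0,0.02,-0.9,-0.075,0,0,0,0.03,-0.9,-0.075,0,0,0,0.03,-0.9,-0.075,0,0,0,0.03,-0.9,-0.075,0,0,0,0.03]}}

```text
time: 41.35
ee_pos: [0.6624, -0.1189, 0.1654]
orientation: [3.142, -0.001, -3.131]
wrist_force: [-0.2, 0.7, -0.9]
width: 0.0616
gripper_force: 40.0
```

Run:
```python
from h import *
rel([.666,-.117,.1128],np.radians(180.6))
```

```text
pos [ 0.6624 -0.1189  0.1654] ori [ 3.1415e+00 -1.0000e-03 -3.1309e+00] shift [-0.0308  0.0151  0.4383] turn [ 0.     -0.0003  0.0001]
```

Emit:
{"op": "step_arm", "data": {"deltas": [-0.025,0.014,0.1,0,0,0,-0.025,0.014,0.2,0,0,0,-0.025,0.014,0.3,0,0,0,-0.025,0.014,0.37,0,0,0,-0.025,0.014,0.41,0,0,0,-0.025,0.014,0.43,0,0,0,-0.025,0.014,0.438,0,0,0,-0.025,0.014,0.438,0,0,0]}}

```text
time: 42.35
ee_pos: [0.6668, -0.1171, 0.1135]
orientation: [-3.141, 0.001, -3.131]
wrist_force: [0.4, -0.6, -1.3]
width: 0.0614
gripper_force: 40.0
```

Emit:
{"op": "step_arm", "data": {"deltas": [0,0,0.008,0,0,0,0,0,0.008,0,0,0]}}

```text
time: 42.6
ee_pos: [0.6669, -0.1171, 0.1128]
orientation: [-3.141, 0.001, -3.131]
wrist_force: [-0.4, 0.5, 1.3]
width: 0.0615
gripper_force: 40.0
```

Emit:
{"op": "step_arm", "data": {"deltas": [0,0,0.006,0,0,0,0,0,0.006,0,0,0]}}

```text
time: 42.85
ee_pos: [0.6669, -0.1171, 0.1128]
orientation: [-3.141, 0.001, -3.131]
wrist_force: [-3.2, 1.0, 7.4]
width: 0.0617
gripper_force: 40.0
```

Emit:
{"op": "step_arm", "data": {"deltas": [0,0,0,0,0,0,0,0,0,0,0,0,0,0,0,0,0,0,0,0,0,0,0,0,0,0,0,0,0,0], "claw": 0}}

```text
time: 43.48
ee_pos: [0.6665, -0.117, 0.1113]
orientation: [3.142, -0.0, -3.131]
wrist_force: [0.1, -0.2, -0.2]
width: 0.0929
gripper_force: 0.0
```

Emit:
{"op": "step_arm", "data": {"deltas": [0,0,-0.3,0,0,0,0,0,-0.7,0,0,0,0,0,-0.7,0,0,0,0,0,-0.7,0,0,0]}}

```text
time: 43.98
ee_pos: [0.6666, -0.117, 0.1954]
orientation: [-3.141, 0.0, -3.131]
wrist_force: [0.1, -0.3, -0.5]
width: 0.093
gripper_force: 0.0
```

Emit:
{"op": "step_arm", "data": {"deltas": [0.42,-0.8,0,0,0,0,0.42,-0.8,0,0,0,0,0.42,-0.8,0,0,0,0,0.42,-0.8,0,0,0,0]}}

```text
time: 44.48
ee_pos: [0.6166, -0.2131, 0.1939]
orientation: [3.14, -0.002, -3.131]
wrist_force: [0.5, 0.3, 0.4]
width: 0.0928
gripper_force: 0.0
```

Run:
```python
from h import *
rel([.561,-.407,.15],np.radians(180))
im=cams.grab_frame("top");green(im=im); print("pile"); green(im=im,z=.109)
```

```text
pos [ 0.6166 -0.2131  0.1939] ori [ 3.1402e+00 -1.9000e-03 -3.1315e+00] shift [ 0.4789 -1.6118  0.3643] turn [ 0.0005 -0.0006  0.0032]
green px [437. 170.] xy [ 560.8 -406.5] size [137.9  62.9] long deg 0.2
green px [347. 135.] xy [ 694.3 -124.1] size [152.6  64.8] long deg 0.2
pile
green px [437. 170.] xy [ 542.1 -379.2] size [127.4  58.1] long deg 0.2
green px [347. 135.] xy [ 665.4 -118.3] size [141.   59.9] long deg 0.2
```

The pile sits squarely at (0.665, -0.118). Now the third panel at (0.561, -0.4065).

Emit:
{"op": "step_arm", "data": {"deltas": [0.24,-0.8,0.1,0,0,0.003,0.24,-0.8,0.1,0,0,0.003,0.24,-0.8,0.1,0,0,0.003]}}

```text
time: 44.9
ee_pos: [0.5887, -0.311, 0.1821]
orientation: [3.141, -0.002, 3.141]
wrist_force: [1.1, 0.4, -0.0]
width: 0.093
gripper_force: 0.0
```

Emit:
{"op": "step_arm", "data": {"deltas": [0.23,-0.805,0.25,0,0,0,0.23,-0.805,0.25,0,0,0,0.23,-0.805,0.25,0,0,0,0.23,-0.805,0.25,0,0,0,0.23,-0.805,0.25,0,0,0]}}

```text
time: 45.52
ee_pos: [0.5633, -0.4048, 0.1541]
orientation: [-3.141, 0.001, -3.138]
wrist_force: [-0.3, 0.4, 0.4]
width: 0.0933
gripper_force: 0.0
```

Run:
```python
from h import *
rel([.5605,-.4067,.0215],np.radians(180.1))
green()
```

```text
pos [ 0.5633 -0.4048  0.1541] ori [-3.1414e+00  9.0000e-04 -3.1381e+00] shift [ 0.024  -0.0154  1.1053] turn [-0.0001  0.0003  0.0006]
green px [349. 136.] xy [ 694.3 -123.8] size [152.4  70.5] long deg 0.4
```

Emit:
{"op": "step_arm", "data": {"deltas": [0.018,-0.014,0.6,0,0,0,0.018,-0.014,0.6,0,0,0,0.018,-0.014,0.6,0,0,0]}}

```text
time: 45.95
ee_pos: [0.5596, -0.4072, 0.0812]
orientation: [3.14, -0.001, -3.14]
wrist_force: [-0.3, 0.1, -0.3]
width: 0.0928
gripper_force: 0.0
```

Emit:
{"op": "step_arm", "data": {"deltas": [0,0,0.2,0,0,0,0,0,0.4,0,0,0,0,0,0.5,0,0,0,0,0,0.5,0,0,0,0,0,0.5,0,0,0]}}

```text
time: 46.58
ee_pos: [0.5603, -0.4086, 0.0224]
orientation: [-3.141, 0.001, -3.14]
wrist_force: [-0.1, -0.4, 0.3]
width: 0.0927
gripper_force: 0.0
```

Emit:
{"op": "step_arm", "data": {"deltas": [0,0,0,0,0,0,0,0,0,0,0,0,0,0,0,0,0,0,0,0,0,0,0,0,0,0,0,0,0,0,0,0,0,0,0,0], "claw": 1, "grip_force": 40}}

```text
time: 47.32
ee_pos: [0.5599, -0.4081, 0.0216]
orientation: [3.142, 0.0, -3.14]
wrist_force: [-1.1, 2.5, 2.9]
width: 0.0614
gripper_force: 40.0
```

Emit:
{"op": "step_arm", "data": {"deltas": [0,0,-0.3,0,0,0,0,0,-0.6,0,0,0,0,0,-0.9,0,0,0,0,0,-1,0,0,0,0,0,-1,0,0,0]}}

```text
time: 47.95
ee_pos: [0.56, -0.4084, 0.1416]
orientation: [-3.141, 0.001, -3.14]
wrist_force: [0.5, -0.4, -2.2]
width: 0.0616
gripper_force: 40.0
```

Emit:
{"op": "step_arm", "data": {"deltas": [-0.1,0.3,-0.3,0,0,0,-0.2,0.6,-0.4,0,0,0,-0.29,0.8,-0.4,0,0,0,-0.29,0.8,-0.4,0,0,0]}}

```text
time: 48.45
ee_pos: [0.5944, -0.3097, 0.1868]
orientation: [3.139, -0.003, -3.138]
wrist_force: [0.6, -0.0, -0.7]
width: 0.0618
gripper_force: 40.0
```

Emit:
{"op": "step_arm", "data": {"deltas": [-0.1,0.3,0,0,0,0,-0.2,0.6,0,0,0,0,-0.29,0.8,0,0,0,0,-0.29,0.8,0,0,0,0]}}

```text
time: 48.95
ee_pos: [0.6287, -0.2149, 0.1871]
orientation: [3.14, -0.003, -3.139]
wrist_force: [0.2, 0.4, -1.7]
width: 0.0613
gripper_force: 40.0
```

Run:
```python
from h import *
rel([.666,-.117,.18],np.radians(180.6))
```

```text
pos [ 0.6287 -0.2149  0.1871] ori [ 3.1404e+00 -2.8000e-03 -3.1385e+00] shift [-0.3135  0.8147  0.0597] turn [ 0.0004 -0.0009 -0.0024]
```

Emit:
{"op": "step_arm", "data": {"deltas": [-0.1,0.3,0,0,0,0,-0.2,0.6,0,0,0,0,-0.29,0.8,0,0,0,-0.002,-0.29,0.8,0,0,0,-0.002,-0.29,0.8,0,0,0,-0.002,-0.29,0.8,0,0,0,-0.002,-0.29,0.8,0,0,0,-0.002]}}

```text
time: 49.82
ee_pos: [0.6635, -0.1211, 0.1894]
orientation: [-3.141, -0.0, -3.135]
wrist_force: [-0.2, 0.2, -0.9]
width: 0.0615
gripper_force: 40.0
```

Run:
```python
from h import *
rel([.666,-.1173,.1306],np.radians(180.6))
```

```text
pos [ 0.6635 -0.1211  0.1894] ori [-3.1414e+00 -1.0000e-04 -3.1353e+00] shift [-0.0209  0.0319  0.49  ] turn [-0.0001 -0.     -0.0013]
```

Emit:
{"op": "step_arm", "data": {"deltas": [-0.018,0.032,0.1,0,0,-0.001,-0.018,0.032,0.2,0,0,-0.001,-0.018,0.032,0.3,0,0,-0.001,-0.018,0.032,0.4,0,0,-0.001,-0.018,0.032,0.45,0,0,-0.001,-0.018,0.032,0.475,0,0,-0.001,-0.018,0.032,0.488,0,0,-0.001,-0.018,0.032,0.488,0,0,-0.001]}}

```text
time: 50.82
ee_pos: [0.6662, -0.1162, 0.1313]
orientation: [-3.141, 0.001, -3.131]
wrist_force: [-0.3, 0.3, -1.1]
width: 0.0616
gripper_force: 40.0
```

Emit:
{"op": "step_arm", "data": {"deltas": [0,0,0.008,0,0,0,0,0,0.008,0,0,0]}}

```text
time: 51.08
ee_pos: [0.6663, -0.1163, 0.1307]
orientation: [-3.141, 0.001, -3.131]
wrist_force: [-0.8, -0.1, 1.4]
width: 0.0617
gripper_force: 40.0
```

Emit:
{"op": "step_arm", "data": {"deltas": [0,0,0.004,0,0,0,0,0,0.004,0,0,0]}}

```text
time: 51.32
ee_pos: [0.6663, -0.1163, 0.1306]
orientation: [-3.141, 0.001, -3.131]
wrist_force: [-2.8, 0.2, 6.3]
width: 0.0617
gripper_force: 40.0
```

Emit:
{"op": "step_arm", "data": {"deltas": [0,0,0,0,0,0,0,0,0,0,0,0,0,0,0,0,0,0,0,0,0,0,0,0,0,0,0,0,0,0], "claw": 0}}

```text
time: 51.95
ee_pos: [0.6659, -0.1162, 0.1293]
orientation: [3.142, -0.0, -3.131]
wrist_force: [0.2, 0.1, 0.2]
width: 0.0928
gripper_force: 0.0
```

Emit:
{"op": "step_arm", "data": {"deltas": [0,0,-0.3,0,0,0,0,0,-0.8,0,0,0,0,0,-0.8,0,0,0,0,0,-0.8,0,0,0]}}

```text
time: 52.45
ee_pos: [0.6661, -0.1162, 0.2256]
orientation: [-3.141, 0.001, -3.131]
wrist_force: [-0.1, 0.0, 0.2]
width: 0.0929
gripper_force: 0.0
```

Emit:
{"op": "step_arm", "data": {"deltas": [0.5,-0.9,0,0,0,0,0.5,-0.9,0,0,0,0,0.5,-0.9,0,0,0,0,0.5,-0.9,0,0,0,0]}}

```text
time: 52.95
ee_pos: [0.6064, -0.2245, 0.2237]
orientation: [3.14, -0.002, -3.132]
wrist_force: [0.1, 0.8, 0.0]
width: 0.0932
gripper_force: 0.0
```

Emit:
{"op": "step_arm", "data": {"deltas": [0.5,-0.9,0,0,0,0,0.5,-0.9,0,0,0,0,0.5,-0.9,0,0,0,0,0.5,-0.9,0,0,0,0,0.5,-0.9,0,0,0,0]}}

```text
time: 53.58
ee_pos: [0.5493, -0.3316, 0.2251]
orientation: [3.141, -0.0, -3.128]
wrist_force: [-0.3, 0.0, 0.1]
width: 0.093
gripper_force: 0.0
```

Run:
```python
from h import *
im=cams.grab_frame("top");green(im=im,z=.127)
s=cams.grab_frame("side")
cv2.imwrite("pics/fin.png",np.vstack([cv2.resize(im,None,fx=.72,fy=.72,interpolation=cv2.INTER_AREA),cv2.resize(s[60:360,180:640],(461,301))]))
print(bot.read_state()["time"])
```

```text
green px [346. 142.] xy [ 661.3 -116.7] size [ 64.2 147.8] long deg 179.7
53.675
```

View pics/fin.png

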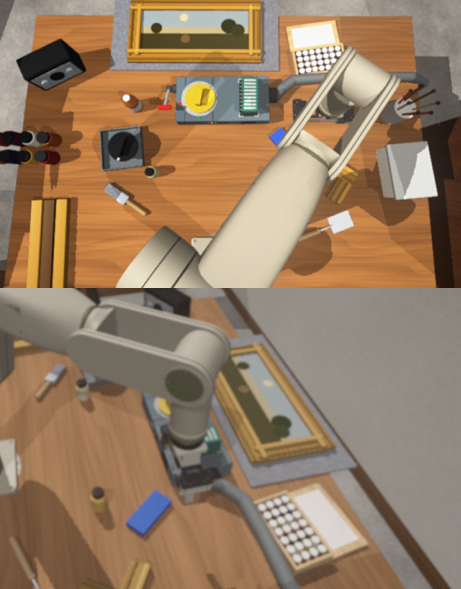

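The final view shows the pile squared on the seat, the cap in the port, the cartridge standing in the tray and the lever up. No more green panels are on the bench, and the jars, bottle, brush and frame corner are undisturbed. Handing in.

```bash
python3 -c "from cell import bot; print(bot.sign_off())"
```

```text
the job is handed in; nothing more can be done
None
```

The job is done and handed in at about 54 s: lever pressed to its stop and sprung back, cartridge upright in the tray (it slipped and tilted once in transit, then settled flat), cap seated flat, all three green panels stacked on the seat.

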